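# Put the deep socket set back in its tray

## Task

Put the deep socket set back in its tray: stand each of the three sockets, six-sided opening up as it is now, in the pocket of its own size (smallest socket in the smallest well, largest in the largest), and lay the extension bar lengthwise, flat on the floor of the long bin. The flanged bush and the cold chisel look much like them but are not part of the set: leave them where they are on the bench.

Things in the scene. Friction and masses are not known exactly. Their poses are not given: they have to be found in the camera images.
- socket_small: The small deep socket: a bright steel cylinder 24 mm across and 80 mm tall, standing on the bench with its six-sided opening (16 mm across flats) up; the same width down to the foot. About 0.13 kg (may vary by a fifth). Origin: centre of its underside; z runs up its axis; its yaw does not matter.
- socket_medium: The medium deep socket: a bright steel cylinder 34 mm across and 80 mm tall, standing on the bench with its six-sided opening (24 mm across flats) up; its foot, the lowest 14 mm, tapers in to 28 mm. About 0.24 kg (may vary by a fifth). Origin: centre of its underside; z runs up its axis; its yaw does not matter.
- socket_large: The large deep socket: a bright steel cylinder 46 mm across and 80 mm tall, standing on the bench with its six-sided opening (34 mm across flats) up; its foot, the lowest 14 mm, tapers in to 34 mm. About 0.42 kg (may vary by a fifth). Origin: centre of its underside; z runs up its axis; its yaw does not matter.
- extension_bar: The set's extension bar, bright steel, 150 mm long, 0.24 kg (+-20%), lying on its 24 mm thick head and collar: bare round shaft 13 mm thick, 5 mm clear of the surface. Origin: balance point, on the axis, 12 mm above what it lies on. x runs along it: head (32 mm long) ends at -65 mm, shaft from -33 to +55, collar to +69, then a 12.7 mm square drive to +85 mm.
- flanged_bush: Not of the set, leave alone: a steel gearbox bush, a smooth tube 36 mm across and 70 mm tall with a plain round 29 mm bore (no six-sided opening), standing on its own round flange (56 mm across, 6 mm thick). Origin: centre of its underside.
- cold_chisel: Not of the set, leave alone: a dark six-sided steel bar 18 mm thick and about 170 mm long with a flat cutting end and no thicker head, lying on the bench. Origin: underside, near mid-length; x runs along it, the cutting end at +90 mm, the other end at -80 mm.
- pocket_small: The small pocket: grey plastic block 70 x 70 x 30 mm with one round well 38 mm across, 26 mm deep, open upward, for the small socket. The three blocks are fixed in a row, in any order, on the floor of a low dark steel tray, 3 mm above the bench. Origin: centre of the block's underside, on the well's axis; well floor 4 mm above it, block top 30 mm. x points square to the row, away from the bin.
- pocket_medium: The medium pocket: grey plastic block 70 x 70 x 30 mm with one round well 48 mm across, 26 mm deep, open upward, for the medium socket. The three blocks are fixed in a row, in any order, on the floor of a low dark steel tray, 3 mm above the bench. Origin: centre of the block's underside, on the well's axis; well floor 4 mm above it, block top 30 mm. x points square to the row, away from the bin.
- pocket_large: The large pocket: grey plastic block 70 x 70 x 30 mm with one round well 60 mm across, 26 mm deep, open upward, for the large socket. The three blocks are fixed in a row, in any order, on the floor of a low dark steel tray, 3 mm above the bench. Origin: centre of the block's underside, on the well's axis; well floor 4 mm above it, block top 30 mm. x points square to the row, away from the bin.
- long_bin: Shallow open grey bin fixed in the same tray (174 x 224 mm, 22 mm high), parallel to the pocket row, on the robot's side, 90 mm from it. Inside 76 mm along x, 190 mm along y; walls 2 mm thick. Origin: centre of its underside, 3 mm above the bench; floor 2 mm above it, wall tops 12 mm. Other bench clutter (tall can, jar, ratchet, gearbox) is at least 0.1 m outside the work.
Not all that is in view belongs to the job. Leave any green or pink look-alike of the socket_large alone. What is shaped like the extension_bar but turquoise is not meant.

How it is judged:
By the outcome, as a careful person would: the job done as asked, in the order asked, and still so for the second after the job is handed in, with the robot touching nothing.
It also fails if it takes over 112 s, if anything falls off the work surface, if the arm or the gripper's body presses on something with over 40 N, if the wrist force passes 120 N, or if a joint passes its speed limit or range.

## Robot

A 7-joint arm with a two-finger parallel gripper is mounted at the origin on the work surface. World frame = base frame: x ahead of the robot, y to its left, z up, the work surface at z = 0. Lengths are in m, angles in rad, forces in N, time in s.
With the tool pointing down it reaches from about 0.375 to 0.925 m from the base axis. Payload 3.1 kg.
Tool frame: the origin (TCP) lies between the finger pads; the fingertips stand 19 mm ahead of it and the grasp point (between the pads) is the TCP; z points along the fingers, y is the direction in which the jaws open and shut (so a half turn about z gives the same grasp; the last joint's range is limited). The gripper opens to 85 mm and grips with 20 to 120 N. Pads are 22 mm wide; open, the fingers measure 114 mm over their backs; the gripper's body (76 mm by 85 mm) begins 54 mm behind the grasp point. The pads swing forward as they close: fully open they stand 13 mm farther back than shut.
Start: joints at [-1.417, 0.383, 0.044, 1.598, -0.018, 1.161, -0.05], TCP at [0.162, 0.63, 0.226] pointing down, gripper open.
Joint ranges: [-2.61, 2.61], [-0.41, 2.15], [-1.48, 1.57], [0, 2.5], [-1.57, 4.71], [0.05, 1.97], [-2.85, 2.85]. Speed limits (rad/s): [2.79, 2.79, 3.14, 3.14, 3.14, 3.14, 3.14].

## Interface

Orientations are given as a unit quaternion [x, y, z, w].
In Python, from bench import move_ptp, movel, move_j, move_gripper, pause, inverse_kinematics, read_camera, camera_params, MotionError, sign_off, look_for, tip_of, read_time_s, read_qpos, read_joint_vel, read_effort, read_eef_pos, read_tcp_rot, read_ft_force, read_ft_torque, read_finger_gap gives the robot as it stands. Calls block until the motion is done:
- move_ptp(position, orientation): joint-space move of the TCP to a pose.
- movel(position, orientation=None, speed=0.15): straight line of the TCP; orientation=None keeps the orientation; speed is the mean speed in m/s.
- move_j(angles): joint-space move.
- move_gripper(opening, effort=None): finger opening in m; effort is the grip in N (None keeps the last); returns when the fingers have stopped.
- pause(seconds).
- inverse_kinematics(position, orientation): joint angles nearest the present ones, or None.
- read_camera(name): name is "scene" or "side" or "wrist"; returns the picture (400x640x3 uint8, red, green, blue); there is no depth.
- camera_params(name): a dict with "K" (3x3 intrinsics, pixels), "dist_coeffs" ([k1, k2, p1, p2, k3] as OpenCV has them; the pictures are not rectified), "camera_from_world" (4x4, takes a point from world to camera coordinates). Camera axes: x right, y down, z forward; pixel columns grow to the right and rows downward; lengths in m; the calibration is good to about 2 mm. A picture is of the moment at which its call begins: read the wrist's pose just before it. camera_params takes no time and is no camera call; for the wrist camera it gives the pose at the moment of the call.
A pose or a line that the arm cannot do raises MotionError and nothing moves.
- sign_off(): hands the job in, once; it reports no verdict.
Trained networks look in the newest picture that a camera, given by its name, has taken for a name from the list of things; names that differ only in an ending like _2 or _b are one class to them, and where a whole thing is asked for, a point or a joint stands for the part that bears it (a point fixed in the world has none). Each returns a list of dicts, best first, with "confidence" (0 to 1); they miss things now and then, are a little off and sometimes report something else, mostly with a low value. They report only what shows in the picture. A call takes as long as a camera call. They do not tell look-alikes from the thing itself.
- look_for(camera, name): "at" ([column, row] in pixels, amid what is visible of it).
- tip_of(camera, name): "at" ([column, row] in pixels: a listed point, or the origin of a listed thing).
Readings, each from a call of its own:
- read_time_s(): time.
- read_qpos(): joint angles.
- read_joint_vel(): joint speeds.
- read_effort(): joint torques, N m.
- read_eef_pos(): TCP position.
- read_tcp_rot(): TCP orientation.
- read_ft_force(): force on the tool from outside, world axes, zero at the start.
- read_ft_torque(): the same for the moment, N m.
- read_finger_gap(): finger opening in m.
Only numpy, scipy, OpenCV 4.12 (cv2) and the standard library are available. Lean on these libraries where they do the work, as an engineer would, in place of code of your own. Each camera call takes 0.05 s, during which the arm holds its last target.

## Working session

There is one attempt and no reset: what is moved stays moved. The work goes in short steps, each a Python script; the robot and the scene stay as the last script left them, time stands still between calls to the robot, and variables do not carry over. Pictures are saved under pics/ and viewed, and the job is handed in when it is done.

```bash
ls; mkdir -p pics
cat > h.py <<'E'
import numpy as np, cv2
from bench import *
def save(n,img): cv2.imwrite('pics/'+n,cv2.cvtColor(img,cv2.COLOR_RGB2BGR))
def ray(p,uv):
    x=cv2.undistortPoints(np.array([[uv]],float),np.array(p['K']),np.array(p['dist_coeffs']))[0,0]
    T=np.array(p['camera_from_world']);R=T[:3,:3];t=T[:3,3]
    return -R.T@t, R.T@np.array([x[0],x[1],1])
def atz(p,uv,z):
    o,d=ray(p,uv); return o+d*(z-o[2])/d[2]
def proj(p,P):
    T=np.array(p['camera_from_world'])
    r,_=cv2.Rodrigues(T[:3,:3]); return cv2.projectPoints(np.array(P,float).reshape(-1,3),r,T[:3,3],np.array(p['K']),np.array(p['dist_coeffs']))[0][:,0]
E
python3 - <<'E'
from h import *
np.set_printoptions(precision=3,suppress=True)
print(read_time_s())
for c in ['scene','side','wrist']:
    p=camera_params(c); save(c+'0.png',read_camera(c)); o,d=ray(p,(320,200)); print(c,o,d)
    if c=='wrist': continue
    for n in ['socket_small','socket_medium','socket_large','extension_bar','flanged_bush','cold_chisel','pocket_small','pocket_medium','pocket_large','long_bin']:
        z={'s':0.08,'p':.033,'e':.012}.get(n[0],0.003)
        print(n)
        for r in tip_of(c,n)[:4]: 
            zz={'s':0,'p':.003,'e':.012,'f':0,'c':0}.get(n[0],0.003); print('  tip',np.round(r['at']),round(r['confidence'],2),atz(p,r['at'],zz)[:2])
        for r in look_for(c,n)[:4]: print('  look',np.round(r['at']),round(r['confidence'],2))
E
```

```text
pics
0.0
scene [0.985 0.536 1.063] [-0.393 -0.501 -0.771]
socket_small
  tip [340. 231.] 0.49 [ 0.467 -0.036]
  look [345. 221.] 0.58
socket_medium
  tip [300. 259.] 0.66 [ 0.607 -0.028]
  tip [371. 298.] 0.2 [0.535 0.17 ]
  look [297. 249.] 0.88
socket_large
  tip [307. 232.] 0.91 [ 0.539 -0.087]
  tip [241. 230.] 0.87 [ 0.678 -0.203]
  tip [272. 223.] 0.63 [ 0.598 -0.171]
  tip [368. 300.] 0.52 [0.544 0.17 ]
  look [310. 222.] 0.87
  look [236. 218.] 0.79
  look [271. 210.] 0.66
extension_bar
  tip [277. 156.] 0.8 [ 0.446 -0.368]
  tip [326. 138.] 0.72 [ 0.274 -0.341]
  tip [259. 118.] 0.56 [ 0.394 -0.553]
  look [280. 156.] 0.75
  look [255. 122.] 0.7
  look [324. 137.] 0.45
flanged_bush
  tip [315. 197.] 0.82 [ 0.446 -0.173]
  look [314. 191.] 0.77
cold_chisel
  tip [239. 180.] 0.58 [ 0.588 -0.364]
  look [239. 178.] 0.81
pocket_small
  tip [368. 299.] 0.65 [0.541 0.169]
  tip [388. 322.] 0.58 [0.547 0.244]
  look [369. 296.] 0.92
pocket_medium
  tip [414. 338.] 0.96 [0.523 0.313]
  look [416. 334.] 0.94
pocket_large
  tip [388. 322.] 0.77 [0.547 0.245]
  look [389. 317.] 0.86
lo
[... 528 characters left out ...]
 0.86 [ 0.277 -0.354]
  tip [404. 350.] 0.74 [ 0.389 -0.556]
  tip [361. 278.] 0.6 [ 0.439 -0.36 ]
  look [404. 355.] 0.75
  look [367. 283.] 0.69
  look [295. 308.] 0.57
flanged_bush
  tip [320. 237.] 0.83 [ 0.45  -0.178]
  tip [261. 153.] 0.56 [0.531 0.308]
  look [317. 229.] 0.73
cold_chisel
  tip [420. 262.] 0.67 [ 0.595 -0.377]
  look [424. 262.] 0.84
pocket_small
  tip [287. 171.] 0.66 [0.544 0.154]
  look [284. 162.] 0.91
pocket_medium
  tip [262. 152.] 0.75 [0.534 0.304]
  look [256. 147.] 0.65
pocket_large
  tip [272. 162.] 0.65 [0.533 0.229]
  look [267. 153.] 0.83
long_bin
  tip [245. 165.] 0.91 [0.449 0.25 ]
  look [249. 164.] 0.59
wrist [0.089 0.648 0.374] [ 0.282 -0.087 -0.956]
```

Run:
```python
import cv2
a=cv2.imread('pics/scene0.png')[100:360,180:460]; cv2.imwrite('pics/scene0c.png',cv2.resize(a,None,fx=2.3,fy=2.3,interpolation=cv2.INTER_CUBIC))
a=cv2.imread('pics/side0.png')[120:380,210:490]; cv2.imwrite('pics/side0c.png',cv2.resize(a,None,fx=2.3,fy=2.3,interpolation=cv2.INTER_CUBIC))
```

```text
(no output)
```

View pics/scene0c.png

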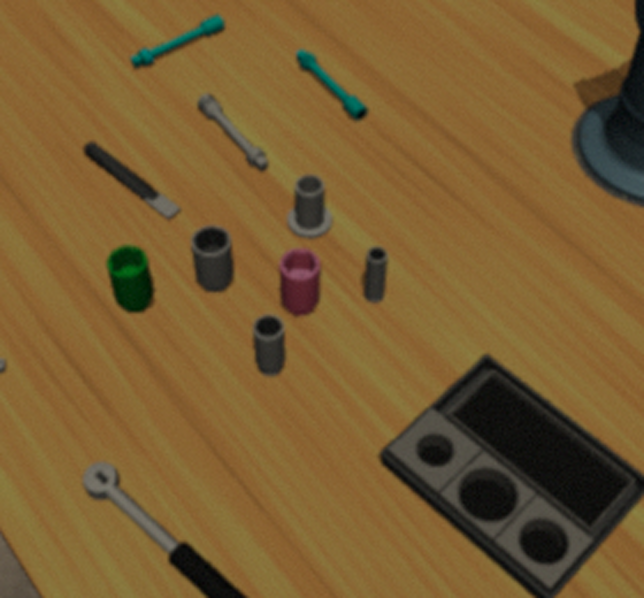

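View pics/side0c.png

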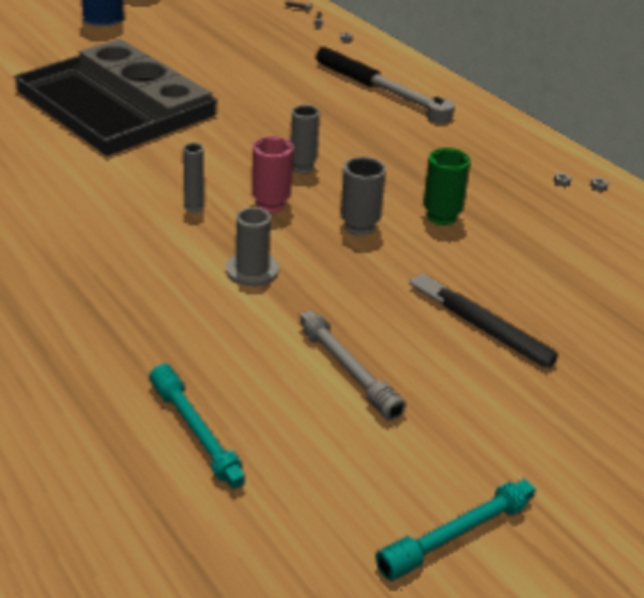

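View pics/wrist0.png

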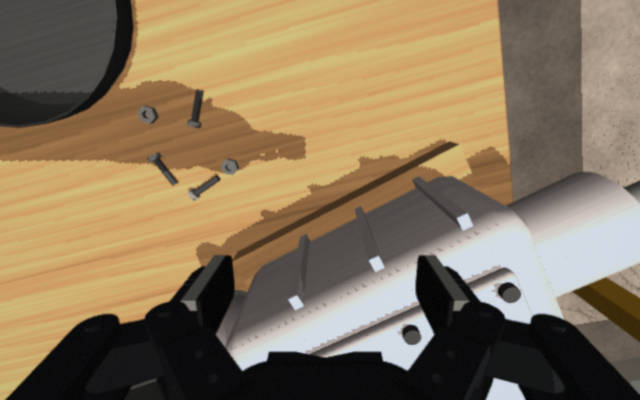

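View pics/scene0.png

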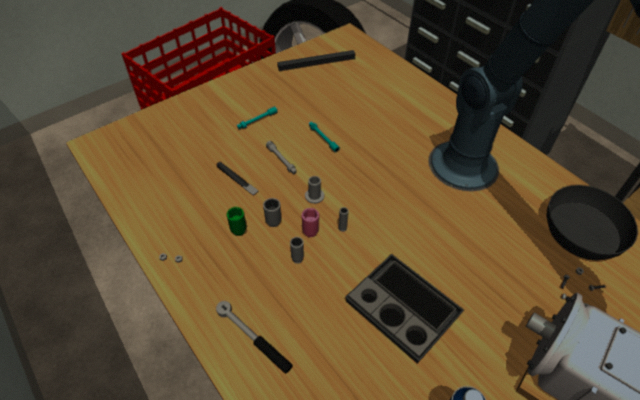

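Visible in scene: steel small socket (343,219), medium (297,250), large (272,213). The green (237,221) and pink (310,222) ones are decoys, and the bush is at (314,190). The steel bar is at (281,156); the turquoise ones at (258,118) and (323,137) are decoys. The tray is at about (405,305). Next: wrist close-ups.

```bash
cat >> h.py <<'E'
from scipy.spatial.transform import Rotation as Rn
np.set_printoptions(precision=4,suppress=True)
def q(a):
    "tool down; tool x axis at world angle a (camera on -x side?)"
    x=np.array([np.cos(a),np.sin(a),0]);z=np.array([0,0,-1.]);y=np.cross(z,x)
    return Rn.from_matrix(np.c_[x,y,z]).as_quat().tolist()
E
python3 - <<'E'
from h import *
print(read_time_s(), Rn.from_quat(read_tcp_rot()).as_matrix())
a=0
move_ptp([0.50,0.24,0.36],q(a)); print(read_time_s(),read_qpos(),read_eef_pos())
p=camera_params('wrist'); save('w1.png',read_camera('wrist')); print(ray(p,(320,200)))
for n in ['pocket_small','pocket_medium','pocket_large','long_bin']:
    for r in tip_of('wrist',n)[:3]: print(n,np.round(r['at']),round(r['confidence'],2),atz(p,r['at'],.003)[:2])
E
```

```text
2.15 [[-0.9685  0.2491 -0.    ]
 [ 0.2491  0.9685 -0.0001]
 [-0.     -0.0001 -1.    ]]
4.075 [-1.1044  0.1163  0.6392  1.6801 -0.0711  1.3689 -2.0223] [0.4994 0.2413 0.3597]
(array([0.5739, 0.2417, 0.507 ]), array([-0.2937,  0.0149, -0.9559]))
pocket_small [372. 122.] 0.6 [0.5474 0.1676]
pocket_medium [279. 134.] 0.62 [0.5288 0.3142]
pocket_large [325. 126.] 0.66 [0.5409 0.2419]
long_bin [327. 186.] 0.69 [0.4442 0.2381]
```

View pics/w1.png

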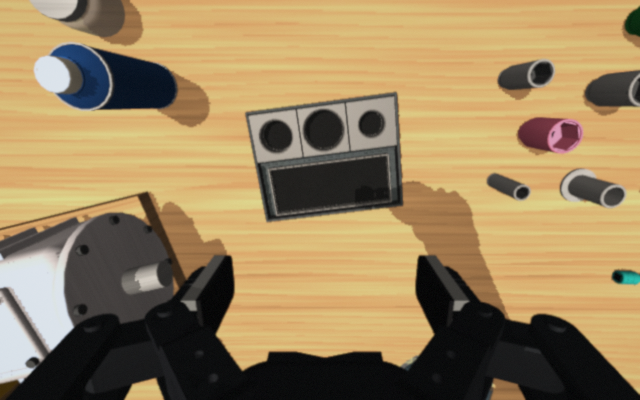

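```bash
python3 - <<'E'
import cv2
a=cv2.imread('pics/w1.png')[85:225,240:410]; cv2.imwrite('pics/w1c.png',cv2.resize(a,None,fx=4.5,fy=4.2,interpolation=cv2.INTER_CUBIC))
E
cat > tray.py <<'E'
from h import *
p=camera_params('wrist'); o=np.array([])
img=cv2.imread('pics/w1.png'); g=cv2.cvtColor(img,cv2.COLOR_BGR2GRAY)
roi=g[85:225,240:410]; m=(roi<60).astype(np.uint8)
n,l,s,c=cv2.connectedComponentsWithStats(m)
for i in range(1,n):
    if s[i,4]<150: continue
    x,y=c[i]+[240,85]; print(s[i],(x,y),'atz .033',atz(p,(x,y),.033)[:2])
E
python3 tray.py
```

```text
[  64   25   39   40 1181] (np.float64(322.70194750211687), np.float64(129.3649449618967)) atz .033 [0.5387 0.244 ]
[119  26  25  25 459] (np.float64(370.77995642701524), np.float64(123.19607843137254)) atz .033 [0.5476 0.1728]
[ 20  36  32  31 742] (np.float64(275.43530997304583), np.float64(135.7088948787062)) atz .033 [0.5293 0.3147]
[  18   61  144   74 5823] (np.float64(331.40958268933537), np.float64(186.16366134295038)) atz .033 [0.4514 0.2304]
```

View pics/w1c.png

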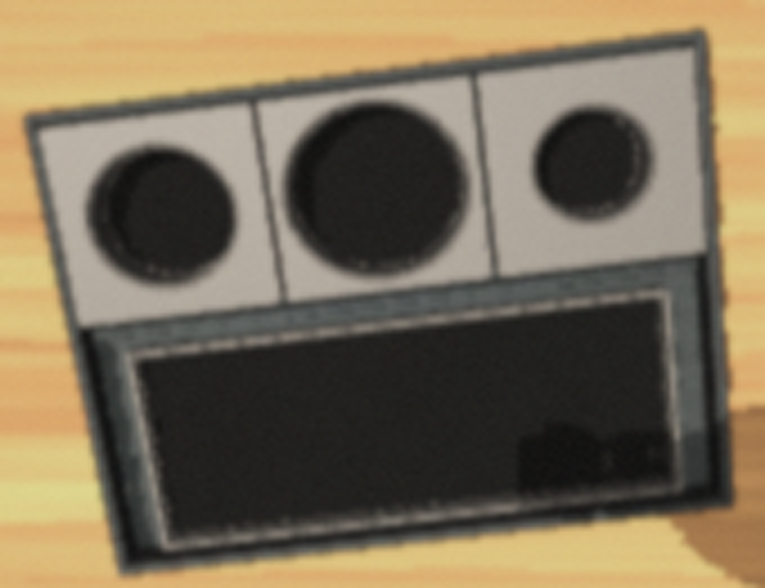

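Wells are at wrist pixels medium (276,136), large (324,130), small (372,124), giving a tray yaw of about 0.13. Now over the sockets.

Run:
```python
from h import *
p=camera_params('wrist')
for n,uv in dict(m=(276.1,136),l=(323.8,129.6),s=(371.7,123.7)).items(): print(n,atz(p,uv,.033))
move_ptp([0.46,-0.09,0.33],q(0)); print(read_time_s(),read_qpos(),read_eef_pos())
p=camera_params('wrist'); im=read_camera('wrist');save('w2.png',im)
for n in ['socket_small','socket_medium','socket_large','flanged_bush','extension_bar','cold_chisel']:
    for r in tip_of('wrist',n)[:3]: print(n,np.round(r['at']),round(r['confidence'],2),atz(p,r['at'],.012 if n[0]=='e' else 0)[:2])
import json; json.dump({k:np.array(v).tolist() for k,v in p.items()},open('p2.json','w'))
```

```text
m [0.5289 0.3138 0.033 ]
l [0.5383 0.2423 0.033 ]
s [0.5468 0.1714 0.033 ]
5.5917 [-0.9394 -0.1645  0.9609  1.9148  0.139   1.323  -1.5866] [ 0.4608 -0.088   0.3304]
socket_small [295. 161.] 0.84 [ 0.4524 -0.0419]
socket_medium [285.  45.] 0.77 [ 0.6139 -0.0318]
socket_medium [508. 172.] 0.69 [ 0.4356 -0.373 ]
socket_medium [384. 166.] 0.19 [ 0.4443 -0.1798]
socket_large [384.  62.] 0.68 [ 0.5924 -0.1716]
socket_large [321. 108.] 0.56 [ 0.5301 -0.0826]
flanged_bush [382. 165.] 0.91 [ 0.4466 -0.1769]
extension_bar [626. 202.] 0.95 [ 0.3901 -0.554 ]
extension_bar [506. 169.] 0.9 [ 0.4428 -0.3617]
extension_bar [478. 268.] 0.85 [ 0.2744 -0.3438]
cold_chisel [526.  60.] 0.97 [ 0.5947 -0.3692]
```

View pics/w2.png

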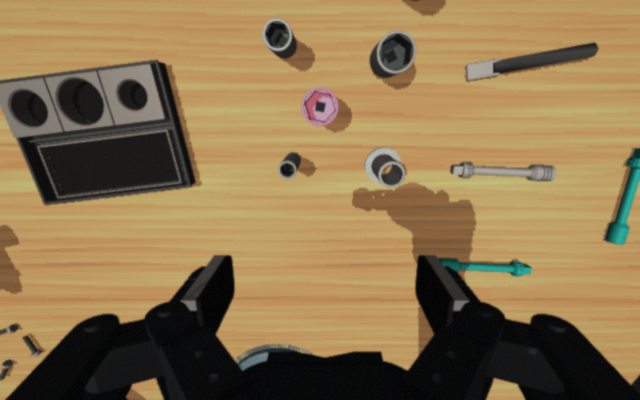

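Small (290,165), medium (280,40) and large (393,52) are steel with hex openings, and the bar is at (503,172). Pink (320,107) is a decoy, and the bush (385,168) has a flange. I'll confirm these in an enlarged crop.

Run:
```python
import cv2,numpy as np
im=cv2.imread('pics/w2.png')
def c(x,y,s=50): return cv2.resize(im[max(0,y):y+s,x:x+s],(400,300 if s!=50 else 400),interpolation=cv2.INTER_CUBIC)[:300]
# each tile: 50x37.5 region scale 8
def t(x,y): return cv2.resize(im[y:y+37,x:x+50],(400,296),interpolation=cv2.INTER_CUBIC)
A=np.vstack([np.hstack([t(265,147),t(255,17)]),np.hstack([t(368,25),cv2.resize(im[150:198,446:560],(400,296))])])
cv2.imwrite('pics/w2c.png',A)
```

```text
(no output)
```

View pics/w2c.png

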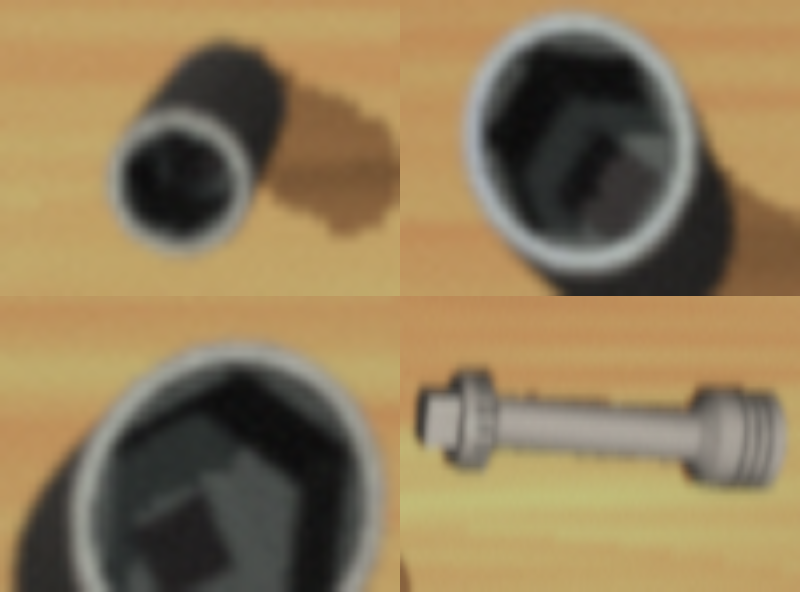

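Run:
```python
from h import *
p=camera_params('wrist')
for n,uv in dict(s=(287.5,169.5),m=(277.6,35.1),l=(396.5,52.0)).items():
    print(n,atz(p,uv,.08)[:2], [np.round(proj(p,atz(p,uv,.08)+[np.cos(a)*r,np.sin(a)*r,0])[0]) for r in [dict(s=.012,m=.017,l=.023)[n]] for a in (0,np.pi/2,np.pi,-np.pi/2)])
# bar: scale 400/114, 296/48
f=lambda u,v:(446+u*114/400,150+(v-296)*48/296)
a=atz(p,f(400+(418-400),0)[:1]+(1,),.012) if 0 else None
g=lambda u,v:(446+(u-400)*114/400,150+(v-296)*48/296)
d=atz(p,g(420,416),.012); h=atz(p,g(783,440),.012); print(d,h,np.linalg.norm(d-h)); u=(d-h)/np.linalg.norm(d-h)
print('bar yaw',np.arctan2(u[1],u[0]),'origin',h+u*.065,d-u*.085)
```

```text
s [ 0.4542 -0.041 ] [array([287., 160.]), array([278., 169.]), array([288., 179.]), array([297., 170.])]
m [ 0.6104 -0.0352] [array([277.,  18.]), array([263.,  35.]), array([278.,  51.]), array([292.,  35.])]
l [ 0.5928 -0.1726] [array([398.,  30.]), array([377.,  52.]), array([395.,  73.]), array([416.,  52.])]
[ 0.4405 -0.2816  0.012 ] [ 0.4343 -0.4381  0.012 ] 0.15656942382433678
bar yaw 1.531452180917453 origin [ 0.4369 -0.3731  0.012 ] [ 0.4371 -0.3666  0.012 ]
```

```bash
cat >> h.py <<'E'
OBJ=dict(s=(.4542,-.041),m=(.6104,-.0352),l=(.5928,-.1726),bar=(.437,-.369))
WELL=dict(s=(.5468,.1714),m=(.5289,.3138),l=(.5383,.2423)); BIN=(.4489,.2308); YT=.128
BARYAW=1.531
E
python3 - <<'E'
from h import *
pi=np.pi
L=[('s',OBJ['s'],.055,pi/2),('ms',OBJ['m'],.055,pi/2),('ls',OBJ['l'],.055,-pi/4),('bar',OBJ['bar'],.022,BARYAW),
('ws',WELL['s'],.062,pi/2+YT),('wm',WELL['m'],.062,pi/2+YT),('wl',WELL['l'],.062,pi/2+YT),('bin',BIN,.027,pi/2+YT)]
for n,xy,z,a in L:
  for k in (0,pi):
    for zz in (z,z+.16):
        r=inverse_kinematics([*xy,zz],q(a+k)); print(n,round(a+k,2),zz,None if r is None else np.array(r))
E
```

```text
s 1.57 0.055 [-0.6523  0.339   0.7323  2.2079 -0.349   0.7078  0.3207]
s 1.57 0.215 [-1.3045 -0.068   1.3037  2.0971  0.0751  1.0636 -0.038 ]
s 4.71 0.055 [-0.7762  0.387   0.8828  2.212  -0.4531  0.7288 -2.7246]
s 4.71 0.215 None
ms 1.57 0.055 [-0.5701  0.6242  0.7224  1.8399 -0.526   0.8783  0.4057]
ms 1.57 0.215 [-0.7557  0.4664  0.9694  1.7401 -0.4168  1.1579  0.3359]
ms 4.71 0.055 [-0.7064  0.7211  0.9265  1.8455 -0.709   0.9454 -2.5973]
ms 4.71 0.215 [-0.8346  0.5344  1.1044  1.7428 -0.5125  1.1886 -2.7279]
ls -0.79 0.055 [-0.478   0.7346  0.9313  1.8304 -0.7189  0.9556 -1.5822]
ls -0.79 0.215 [-0.6063  0.5577  1.117   1.7281 -0.5355  1.2003 -1.7018]
ls 2.36 0.055 [-0.2383  0.5888  0.5817  1.8201 -0.4157  0.8568  1.3289]
ls 2.36 0.215 [-0.3746  0.4064  0.7505  1.7194 -0.302   1.1352  1.2498]
bar 1.53 0.022 [ 0.9533  0.5369 -0.3906  1.9032  0.2878  0.7562  0.3613]
bar 1.53 0.182 [ 0.9618  0.3104 -0.3905  1.8155  0.1351  1.0417  0.4799]
bar 4.67 0.022 [ 0.1671  0.5695  0.5659  1.942  -0.4365  0.753  -2.195 ]
bar 4.67 0.182 [-0.3532  0.6808  1.3481  1.872  -0.7193  1.199  -1.9392]
[... 448 characters left out ...]
931  1.0974  1.3629  1.8407 -1.1494  1.2675 -2.7816]
wm 4.84 0.222 [ 0.2866  0.6508 -1.2427  1.6481  0.6352  1.3118  2.2031]
wl 1.7 0.062 [-1.1419  0.618   0.8286  1.8933 -0.582   0.8896  0.1055]
wl 1.7 0.222 [-1.3015  0.4255  1.0244  1.7858 -0.3958  1.155  -0.0242]
wl 4.84 0.062 [-1.3334  0.8269  1.1468  1.9001 -0.8904  1.0409 -2.806 ]
wl 4.84 0.222 [ 0.4358  0.5888 -1.2398  1.7085  0.5815  1.2735  2.3362]
bin 1.7 0.027 [-1.2859  0.5599  0.8687  2.1099 -0.6343  0.7535  0.1208]
bin 1.7 0.187 [-1.4234  0.2168  0.972   2.016  -0.2111  1.0122 -0.2214]
bin 4.84 0.027 [-1.4738  0.7639  1.1486  2.1155 -0.9298  0.9063 -2.7823]
bin 4.84 0.187 [ 0.4983  0.4018 -1.2288  1.9397  0.4264  1.0994  2.3627]
```

```bash
cat >> h.py <<'E'
def pick(xy,a,z,op,eff,zh=.20):
    move_gripper(op)
    move_ptp([*xy,zh],q(a)); movel([*xy,z],speed=.15)
    e=read_eef_pos(); print('at',e,'t',read_time_s())
    move_gripper(.0,eff); print('gap',read_finger_gap(), 'F',read_ft_force())
def carry(xy,a,z,op,zh=.20,off=None):
    e=np.array(read_eef_pos()); movel([e[0],e[1],zh],speed=.15)
    print('lift gap',read_finger_gap(),'F',read_ft_force())
    move_ptp([*xy,zh],q(a));
E
python3 - <<'E'
from h import *
pick(OBJ['s'],np.pi/2,.055,.055,50)
carry(WELL['s'],np.pi/2+YT,0,0)
print(read_eef_pos(),read_time_s(),read_finger_gap())
p=camera_params('wrist'); save('w3.png',read_camera('wrist')); save('s3.png',read_camera('scene'))
E
```

```text
at [ 0.4552 -0.0411  0.0558] t 8.9333
gap 0.02200567439995755 F [-0.4603 -0.5333  6.0639]
lift gap 0.022537174240598687 F [-0.6102 -0.6086 -1.3697]
[0.5465 0.1684 0.1996] 11.3583 0.02211417349557022
```

View pics/w3.png

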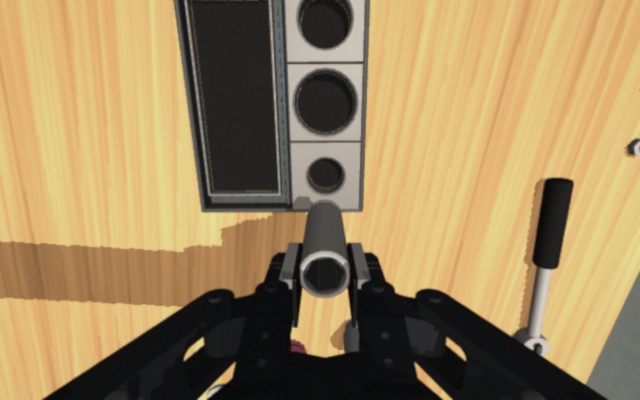

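Small socket is held upright, rim at (325,274); its well is at (325,175). I'll check the well position from this view, then lower.

Run:
```python
from h import *
e=np.array(read_eef_pos());p=camera_params('wrist'); print(e, read_ft_force())
for uv in ((325.5,174.5),(325.5,102),(324.5,20)): print('well',atz(p,uv,.033)[:2])
print('rim',atz(p,(325,274),e[2]+.025)[:2])
print(tip_of('wrist','socket_small')[:2])
```

```text
[0.5467 0.168  0.2005] [-0.99   -0.0296 -0.1897]
well [0.5467 0.1743]
well [0.5379 0.245 ]
well [0.5285 0.3141]
rim [0.546  0.1714]
[{'at': [325.8, 216.0], 'confidence': 0.73}]
```

```bash
python3 - <<'E'
from h import *
movel([.547,.1755,.085],speed=.15); print(read_eef_pos(),read_time_s())
save('w4.png',read_camera('wrist'));save('sd4.png',read_camera('side'))
E
python3 -c "
import cv2,numpy as np
a=cv2.imread('pics/w4.png');b=cv2.imread('pics/sd4.png')
b=cv2.resize(b[120:190,220:330],(628,400))
cv2.imwrite('pics/c4.png',cv2.resize(np.hstack([a,b]),(800,252)))"
```

```text
[0.548  0.1754 0.0859] 12.425
```

View pics/c4.png

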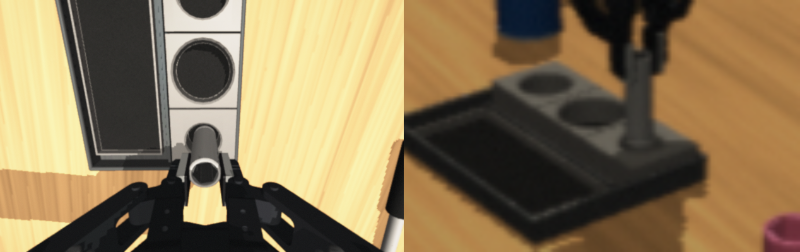

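```bash
cat >> h.py <<'E'
def lower(xy,zs):
    f0=np.array(read_ft_force())
    for z in zs:
        movel([*xy,z],speed=.06); f=np.array(read_ft_force())-f0; print(z,read_eef_pos(),'dF',f)
        if f[2]>6: break
E
python3 - <<'E'
from h import *
xy=(.547,.1755)
lower(xy,[.068,.064,.0625])
move_gripper(.045); movel([*xy,.2],speed=.2); print(read_time_s())
p=camera_params('wrist');save('w5.png',read_camera('wrist'));save('sd5.png',read_camera('side'))
E
python3 -c "
import cv2,numpy as np
a=cv2.imread('pics/w5.png');b=cv2.imread('pics/sd5.png')
b=cv2.resize(b[120:190,220:330],(628,400))
cv2.imwrite('pics/c5.png',cv2.resize(np.hstack([a,b]),(800,252)))"
```

```text
0.068 [0.5465 0.1753 0.0674] dF [ 0.3977 -1.4978  0.707 ]
0.064 [0.5469 0.1754 0.0638] dF [ 0.3918 -1.1124  1.6365]
0.0625 [0.5474 0.1755 0.063 ] dF [-0.7245 -1.8366  3.1607]
14.6417
```

View pics/c5.png

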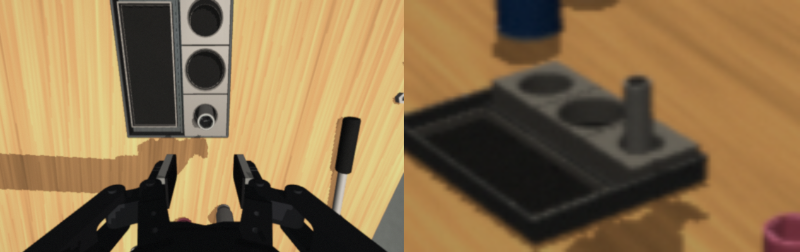

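Small stands in its well. Medium next.

Run:
```python
from h import *
pick(OBJ['m'],np.pi/2,.055,.062,60)
carry(WELL['m'],np.pi/2+YT,0,0)
pause(.2)
e=np.array(read_eef_pos());p=camera_params('wrist'); print(e,read_time_s(),read_finger_gap())
im=read_camera('wrist');save('w6.png',im);g=cv2.cvtColor(im,cv2.COLOR_RGB2GRAY)
```

```text
at [ 0.6114 -0.0355  0.0561] t 17.05
gap 0.03192983893297253 F [0.2667 1.1617 5.9955]
lift gap 0.03176978698516502 F [ 0.6042  0.1466 -2.4135]
[0.5299 0.3117 0.2002] 20.0917 0.03204641648180538
```

View pics/w6.png

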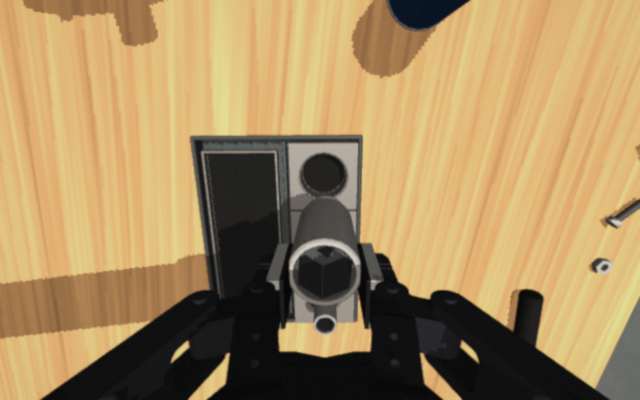

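```bash
cat > adj.py <<'E'
from h import *
import sys
def adj(well,rim,tag):
    e=np.array(read_eef_pos());p=camera_params('wrist')
    w=atz(p,well,.033)[:2]; r=atz(p,rim,e[2]+.025)[:2]; print('eef',e,'well',w,'rim',r,'need',w-r)
E
python3 - <<'E'
from adj import *
adj((324,174.5),(325,271),'')
E
```

```text
eef [0.5297 0.3121 0.2002] well [0.5281 0.3183] rim [0.5288 0.3171] need [-0.0007  0.0013]
```

```bash
python3 - <<'E'
from h import *
xy=(.5285,.3155)
movel([*xy,.085],speed=.15)
lower(xy,[.074,.068,.064,.0625])
print(read_time_s())
save('w7.png',read_camera('wrist'));save('sd7.png',read_camera('side'))
E
python3 -c "
import cv2,numpy as np
a=cv2.imread('pics/w7.png');b=cv2.imread('pics/sd7.png')
b=cv2.resize(b[120:190,220:330],(628,400))
cv2.imwrite('pics/c7.png',cv2.resize(np.hstack([a,b]),(800,252)))"
```

```text
0.074 [0.5281 0.3155 0.0737] dF [-1.1277  0.6577 -0.9288]
0.068 [0.528  0.3154 0.0675] dF [-1.4302 -0.356  -1.0146]
0.064 [0.5284 0.3154 0.0638] dF [-0.8966  0.7461  0.0378]
0.0625 [0.5288 0.3156 0.0634] dF [-1.971  -0.3651  5.7647]
22.1417
```

View pics/c7.png

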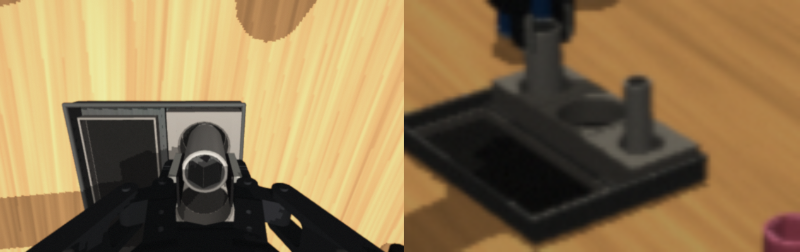

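```bash
python3 - <<'E'
from h import *
move_gripper(.055); movel([.5285,.3155,.2],speed=.2)
save('w8.png',read_camera('wrist'))
pick(OBJ['l'],3*np.pi/4,.055,.075,80)
save('w8b.png',read_camera('wrist'))
carry(WELL['l'],np.pi/2+YT,0,0)
pause(.2)
print(read_eef_pos(),read_time_s(),read_finger_gap(),read_ft_force())
save('w9.png',read_camera('wrist'))
E
python3 -c "
import cv2,numpy as np
a=cv2.imread('pics/w8.png');b=cv2.imread('pics/w8b.png')
cv2.imwrite('pics/c8.png',cv2.resize(np.hstack([a,b]),(800,252)))"
```

```text
at [ 0.5938 -0.1731  0.0561] t 26.725
gap 0.04343236675207935 F [-0.6217  0.7976  6.4249]
lift gap 0.04324665357947219 F [-0.6203  0.1984 -5.0138]
[0.5389 0.2407 0.2002] 30.025 0.04321313341269213 [ 1.3735 -0.0228 -4.5767]
```

View pics/c8.png

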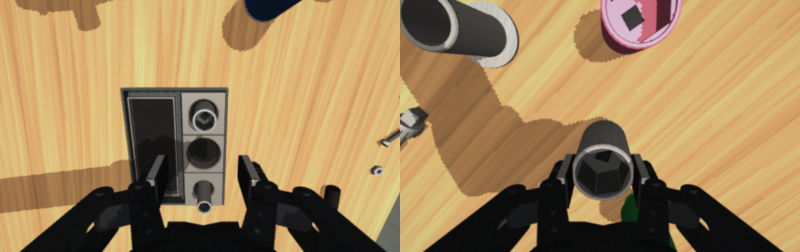

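View pics/w9.png

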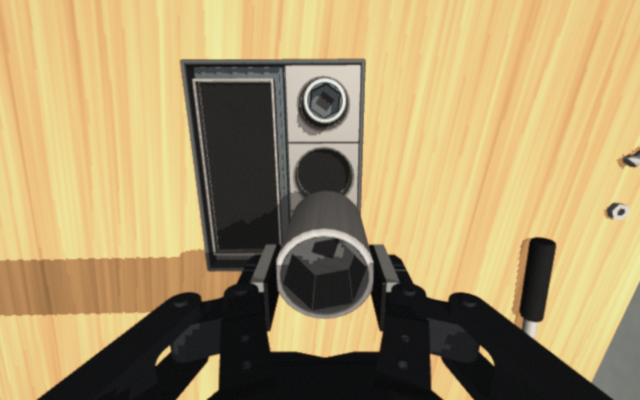

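Large is held, rim at (325,273); its well is at (324,175).

```bash
python3 - <<'E'
from adj import *
adj((324,174.5),(324.5,273),'')
xy=(.5380,.2445)
movel([*xy,.085],speed=.15)
lower(xy,[.074,.068,.064,.0625])
print(read_time_s())
save('w10.png',read_camera('wrist'));save('sd10.png',read_camera('side'))
E
python3 -c "
import cv2,numpy as np
a=cv2.imread('pics/w10.png');b=cv2.imread('pics/sd10.png')
b=cv2.resize(b[120:190,220:330],(628,400))
cv2.imwrite('pics/c10.png',cv2.resize(np.hstack([a,b]),(800,252)))"
```

```text
eef [0.5388 0.2411 0.2002] well [0.5372 0.2473] rim [0.5378 0.245 ] need [-0.0006  0.0023]
0.074 [0.5376 0.2445 0.0737] dF [-0.8807  1.1039  0.3522]
0.068 [0.5375 0.2444 0.0675] dF [-0.5084  0.3821 -0.4853]
0.064 [0.538  0.2445 0.0639] dF [-0.9831 -0.0025 -0.2999]
0.0625 [0.5381 0.2445 0.0636] dF [-3.9811 -0.1553  9.8982]
32.075
```

View pics/c10.png

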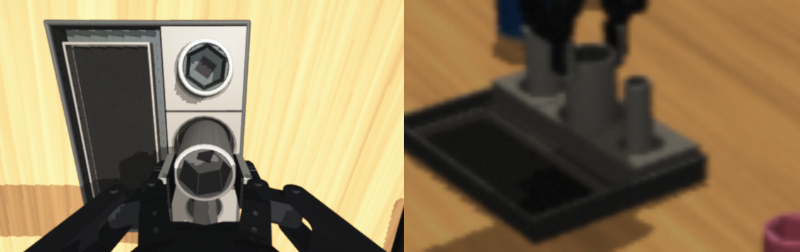

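Run:
```python
from h import *
move_gripper(.065); movel([.538,.2445,.2],speed=.2)
move_ptp([.437,-.44,.22],q(BARYAW)); pause(.2)
p=camera_params('wrist');save('w11.png',read_camera('wrist')); print(read_eef_pos(),read_qpos(),read_time_s())
for r in tip_of('wrist','extension_bar')[:3]: print(r,atz(p,r['at'],.012))
```

```text
[ 0.4376 -0.4394  0.2199] [-0.0937  0.5517  1.1074  1.7161 -0.5254  1.2079  1.111 ] 36.0583
{'at': [323.1, 102.7], 'confidence': 0.91} [ 0.4389 -0.3621  0.012 ]
{'at': [289.0, 261.9], 'confidence': 0.79} [ 0.3878 -0.5532  0.012 ]
{'at': [173.5, 92.1], 'confidence': 0.69} [ 0.2787 -0.3453  0.012 ]
```

View pics/w11.png

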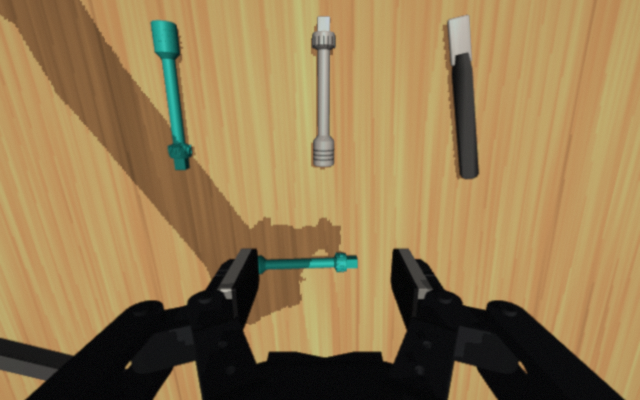

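The steel bar (not turquoise, and unlike the chisel it has a head and collar) runs from (324,16) to (322.5,166).

Run:
```python
from h import *
p=camera_params('wrist')
d=atz(p,(323.5,17),.012);c=atz(p,(323.5,39),.016);h=atz(p,(322.5,163),.016);e2=atz(p,(322.5,166),.012)
u=(d-e2)/np.linalg.norm(d-e2);yaw=np.arctan2(u[1],u[0]);print(d,e2,np.linalg.norm(d-e2),yaw)
o=(e2+u*.065+d-u*.085)/2; print(o); o[1]=(o[1]-.3621)/2
pick(o[:2],yaw,.023,.045,60,zh=.12)
print(read_time_s(),o[:2])
save('w12.png',read_camera('wrist'))
```

```text
[ 0.4424 -0.2804  0.012 ] [ 0.435  -0.4321  0.012 ] 0.15183958314791257 1.5222660840305895
[ 0.4382 -0.3662  0.012 ]
at [ 0.4387 -0.3655  0.024 ] t 37.8083
gap 0.0003239532219168199 F [ 0.006   0.3036 -0.1921]
38.3083 [ 0.4382 -0.3642]
```

View pics/w12.png

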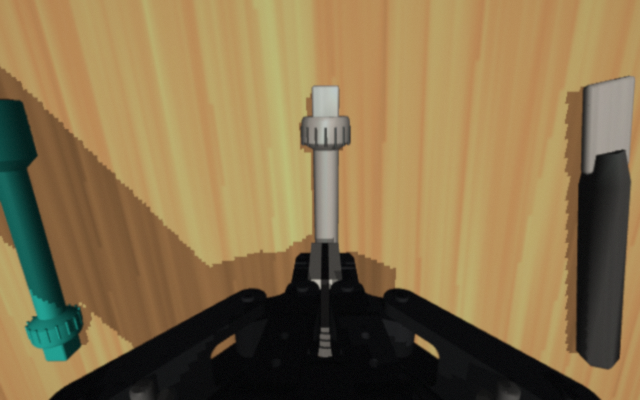

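Jaws shut to zero gap without catching the shaft. Checking the side view before retrying.

Run:
```python
from h import *
a=read_camera('side');save('sd13.png',cv2.resize(a[230:330,300:460],(800,500),interpolation=cv2.INTER_CUBIC))
print(read_eef_pos(),read_ft_force(),read_finger_gap())
```

```text
[ 0.4382 -0.3641  0.023 ] [-0.5024 -0.0721  0.7053] -0.00024646544187340437
```

View pics/sd13.png

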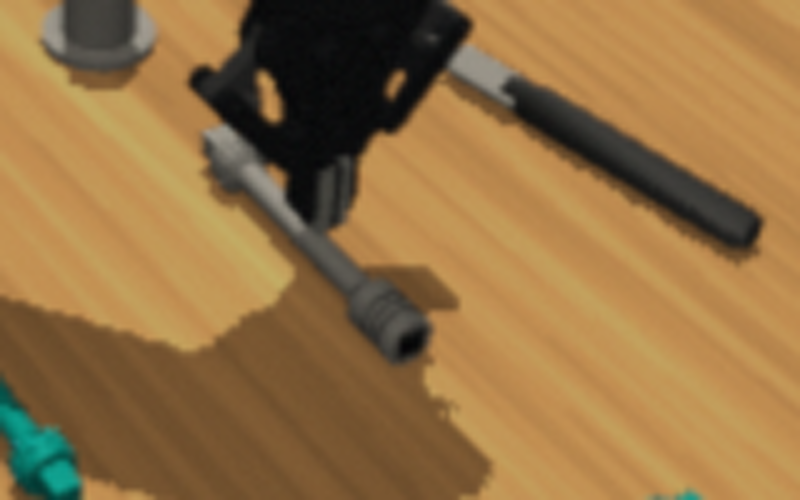

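Run:
```python
from h import *
e=read_eef_pos();movel([.4382,-.3642,.10],speed=.15);
a=read_camera('side');save('sd14.png',cv2.resize(a[210:330,300:460],(640,480),interpolation=cv2.INTER_CUBIC))
save('w14.png',read_camera('wrist'));print(read_eef_pos(),read_ft_force(),read_finger_gap())
```

```text
[ 0.4375 -0.3632  0.0987] [0.2221 0.4624 0.6681] 7.012752269620692e-05
```

View pics/sd14.png

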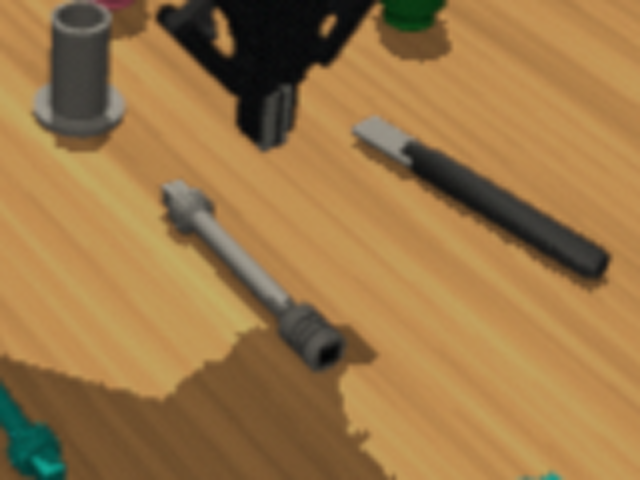

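View pics/w14.png

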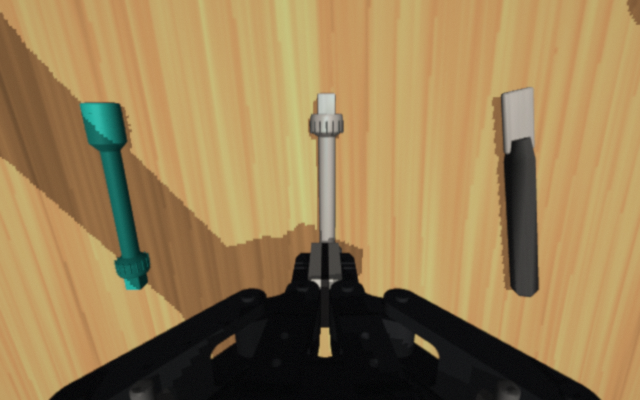

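Run:
```python
from h import *
p=camera_params('side')
c=lambda P:(proj(p,P)-[300,230])*5
e=np.array([.4382,-.3641,.023])
print('TCP',c(e),'tip19',c(e-[0,0,.019]),'z.0185',c([.4382,-.3641,.0185]), 'bar axis',c([[.4382,-.3641,.012],[.4424,-.2804,.012],[.435,-.4321,.012]]))
```

```text
TCP [[311.6256 226.0481]] tip19 [[308.7527 259.651 ]] z.0185 [[310.9398 234.0668]] bar axis [[309.9551 245.5832]
 [206.5549 135.7267]
 [404.3018 345.2165]]
```

```bash
python3 - <<'E'
from h import *
p=camera_params('side')
e=np.array(read_eef_pos())
for dz in (0,.005,.01,.015,.019,.025): print(dz,((proj(p,e-[0,0,dz])-[300,210])*4)[0])
E
python3 -c "
import cv2
a=cv2.imread('pics/sd14.png')[60:180,200:340];cv2.imwrite('pics/sd14b.png',cv2.resize(a,None,fx=4,fy=4))"
```

```text
0 [256.8411 147.6933]
0.005 [256.183  155.4184]
0.01 [255.5286 163.1016]
0.015 [254.8781 170.743 ]
0.019 [254.3604 176.8263]
0.025 [253.5882 185.9021]
```

View pics/sd14b.png

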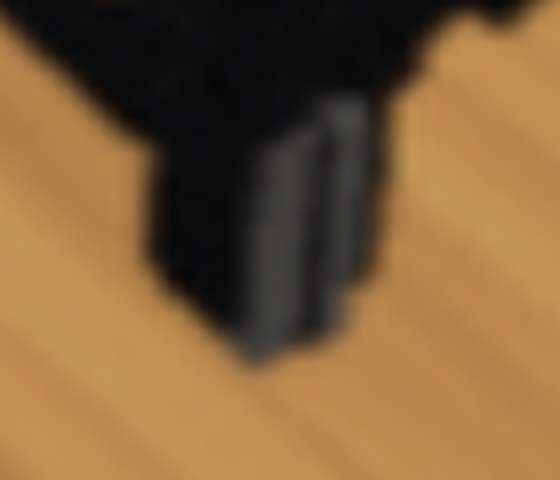

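The side view puts the closed fingertips at about TCP height, not 19 mm below, so they shut above the shaft; the bar has not moved. I'll touch the bare bench beside it, at shaft width and with a force check, to measure the tip length.

Run:
```python
from h import *
move_gripper(.013); 
movel([.362,-.364,.04],speed=.2); f0=np.array(read_ft_force()); print(read_finger_gap(),read_eef_pos())
for z in np.arange(.024,.003,-.002):
    movel([.362,-.364,z],speed=.05); f=np.array(read_ft_force())-f0; print(round(z,4),read_eef_pos()[2],f[2])
    if f[2]>4: break
print(read_time_s())
a=read_camera('side');save('sd15.png',cv2.resize(a[240:340,260:420],(800,500),interpolation=cv2.INTER_CUBIC))
```

```text
0.013226407047288861 [ 0.3632 -0.3645  0.0405]
0.024 0.023683231020706335 1.2481584826879768
0.022 0.021996142355510683 0.9864752004606416
0.02 0.019920143985428473 0.7430754229195182
0.018 0.017875481593080687 0.5292763531606531
0.016 0.01586657890151278 -0.05713654019780945
0.014 0.013857810046288176 0.18402589397971691
0.012 0.011875662521541035 0.05596075240196341
0.01 0.009860781745106843 0.3110138230637306
0.008 0.007861800298226463 0.807776820491999
0.006 0.005856281607026819 0.6874204622129801
0.004 0.0038703010705484 0.2494917898198506
43.0583
```

View pics/sd15.png

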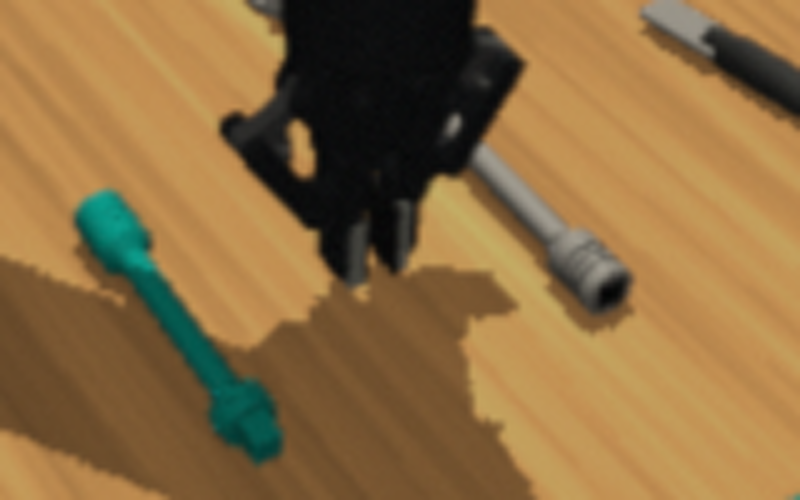

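Run:
```python
from h import *
f0=np.array(read_ft_force())
for z in np.arange(.002,-.0161,-.002):
    movel([.362,-.364,z],speed=.04); f=np.array(read_ft_force())-f0; print(round(z,4),read_eef_pos()[2],f)
    if f[2]>3: break
print(read_time_s())
```

```text
0.002 0.001873339598937939 [-0.1269  0.0976 -0.6625]
0.0 -0.00015820759599750184 [-0.291  -0.2617 -0.2605]
-0.002 -0.0021371465072788885 [-0.4543 -1.2858 -1.273 ]
-0.004 -0.004136345436693091 [-0.7591 -0.4041 -1.3963]
-0.006 -0.004424459128164315 [-2.3524  4.2972 13.9587]
44.3583
```

The bench touch came at TCP z = -4 mm, so the real fingertips end about 4 mm behind the TCP rather than 19 mm ahead. Retrying with the TCP at z≈1 mm.

Run:
```python
from h import *
movel([.362,-.364,.08],speed=.25)
xy=(.4382,-.3642);a=1.5223
move_gripper(.045); movel([*xy,.08],speed=.25); 
f0=np.array(read_ft_force())
movel([*xy,.02],speed=.1); movel([*xy,.001],speed=.05); print(read_eef_pos(),np.array(read_ft_force())-f0)
move_gripper(0,40); print(read_finger_gap(),np.array(read_ft_force())-f0)
if read_finger_gap()>.008:
    move_gripper(0,70)
    movel([*xy,.06],speed=.1); print(read_finger_gap(),np.array(read_ft_force())-f0,read_ft_torque())
print(read_time_s())
a=read_camera('side');save('sd16.png',cv2.resize(a[220:320,300:460],(640,400),interpolation=cv2.INTER_CUBIC))
save('w16.png',read_camera('wrist'))
```

```text
[ 0.438  -0.3641  0.0007] [ 0.3652  0.5102 -0.0007]
0.011382714518217214 [0.3099 1.5495 1.9418]
0.010276414204135638 [-0.1953  0.9268 -1.9371] [ 0.0377  0.0204 -0.0701]
48.35
```

View pics/sd16.png

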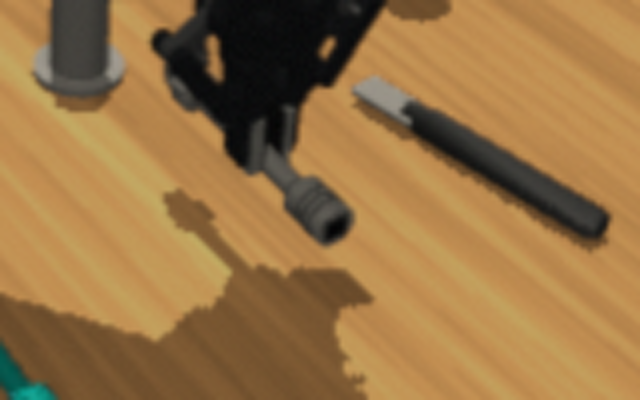

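View pics/w16.png

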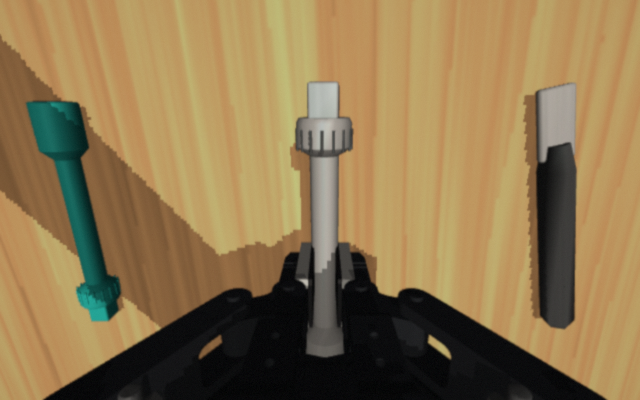

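Bar is held level; carrying it to the bin.

Run:
```python
from h import *
movel([.4382,-.3642,.19],speed=.2)
xy=(.442,.2221);a=np.pi/2+YT
move_ptp([*xy,.19],q(a)); pause(.2); print(read_eef_pos(),read_finger_gap(),read_time_s())
movel([*xy,.13],speed=.15);pause(.1)
save('w17.png',read_camera('wrist')); a=read_camera('side');save('sd17.png',cv2.resize(a[90:210,200:340],(700,600),interpolation=cv2.INTER_CUBIC))
print(read_eef_pos())
```

```text
[0.4425 0.2212 0.19  ] 0.009996935943767783 51.5583
[0.443  0.2227 0.1312]
```

View pics/w17.png

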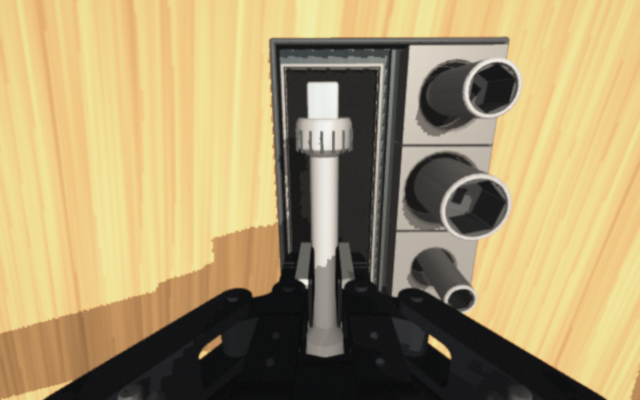

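View pics/sd17.png

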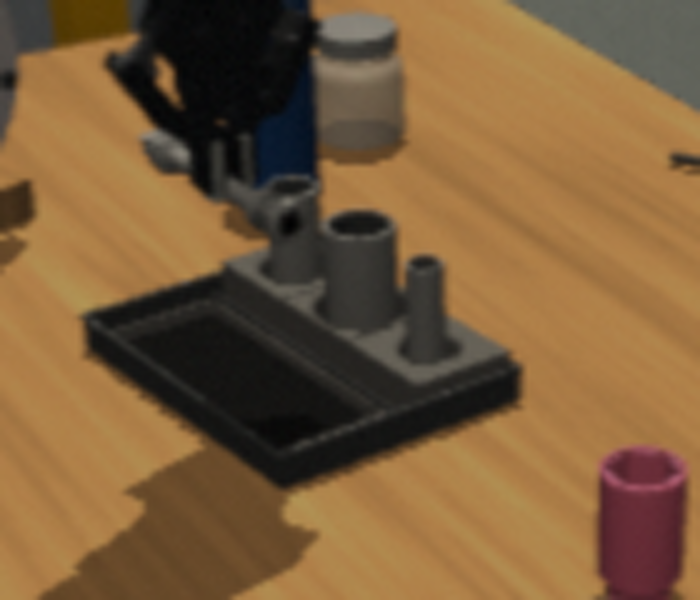

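Run:
```python
from h import *
p=camera_params('wrist')
A=atz(p,(285,68),.015);B=atz(p,(382,67),.015);print(A,B,np.linalg.norm(A-B)); M=(A+B)/2
ut=np.array([-np.sin(YT),np.cos(YT),0]); print('bin centre',M-ut*.096)
xy=(.442,.2221);movel([*xy,.05],speed=.15); 
f0=np.array(read_ft_force())
for z in (.03,.018,.012,.008,.006):
    movel([*xy,z],speed=.08); f=np.array(read_ft_force())-f0; print(z,read_eef_pos(),f)
    if np.linalg.norm(f)>6: break
print(read_time_s())
save('w18.png',read_camera('wrist')); a=read_camera('side');save('sd18.png',cv2.resize(a[90:210,200:340],(700,600),interpolation=cv2.INTER_CUBIC))
```

```text
[0.3993 0.3206 0.015 ] [0.4744 0.3309 0.015 ] 0.07585970441070744
bin centre [0.4491 0.2306 0.015 ]
0.03 [0.4417 0.2219 0.0298] [-0.5909 -0.5941 -0.7083]
0.018 [0.4415 0.2218 0.0175] [-0.2915  0.7508 -0.3904]
0.012 [0.4417 0.2219 0.0117] [-0.2931 -0.2411 -0.0594]
0.008 [0.4418 0.222  0.0078] [-0.3802 -0.1603  0.0279]
0.006 [0.4424 0.2223 0.0065] [-1.6025  1.7985  4.9708]
54.4417
```

View pics/w18.png

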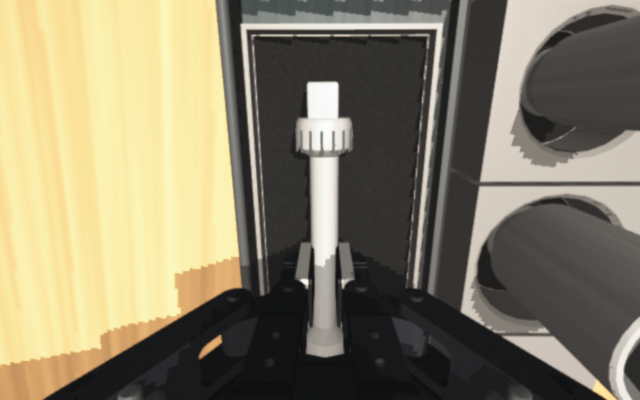

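View pics/sd18.png

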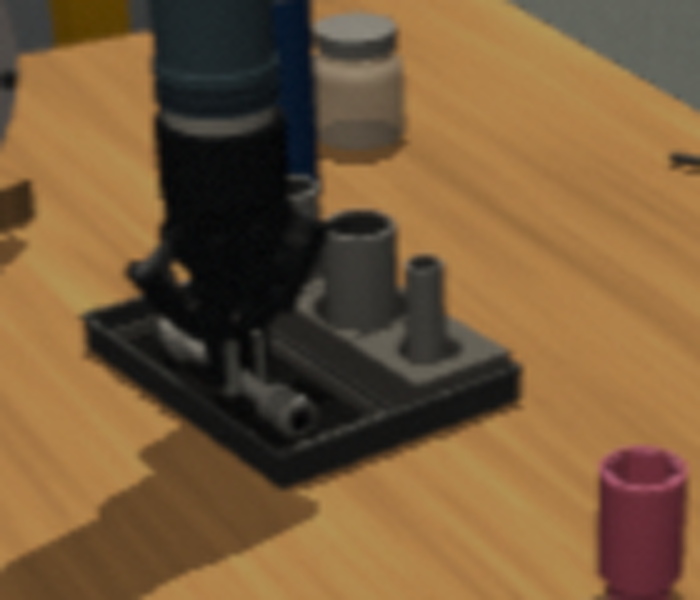

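Bar is on the bin floor (contact at 5 N). Opening slightly, then retreating straight up.

Run:
```python
from h import *
xy=(.442,.2221)
move_gripper(.026); print(read_finger_gap(),read_ft_force()); movel([*xy,.05],speed=.08); movel([*xy,.2],speed=.2)
move_ptp([.42,.12,.30],q(np.pi/2+YT)); pause(.2)
print(read_time_s(),read_ft_force())
p=camera_params('wrist');save('w19.png',read_camera('wrist'))
for n in ('scene','side'):
    a=read_camera(n);x,y=(320,240) if n=='scene' else (200,100)
    save(n+'19.png',cv2.resize(a[y:y+120,x:x+160],(640,480),interpolation=cv2.INTER_CUBIC)); save(n+'19f.png',a)
```

```text
0.026133277569629486 [-0.3028  0.0931 -0.8495]
57.275 [-0.1465  0.2755 -0.7083]
```

View pics/w19.png

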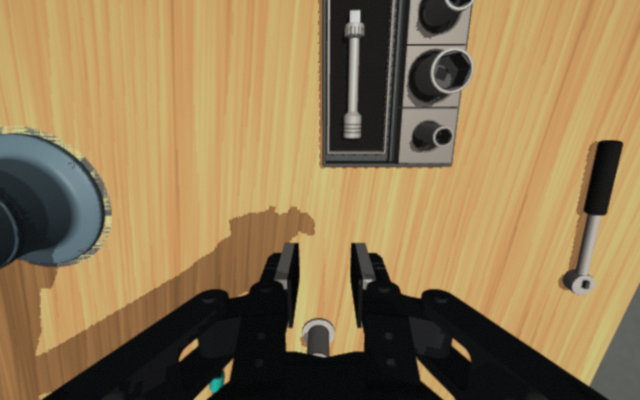

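View pics/side19.png

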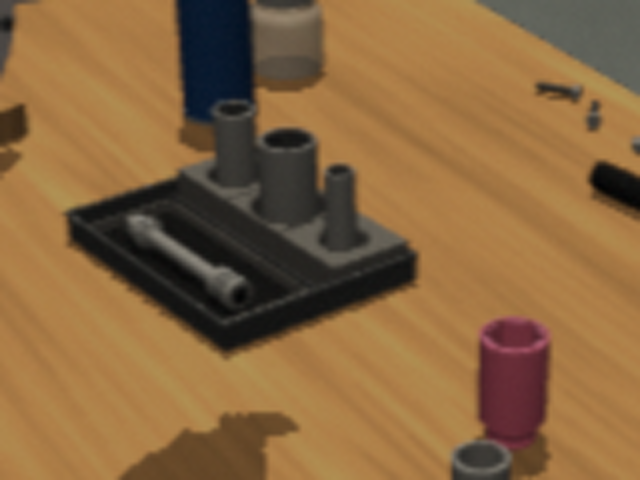

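View pics/scene19f.png

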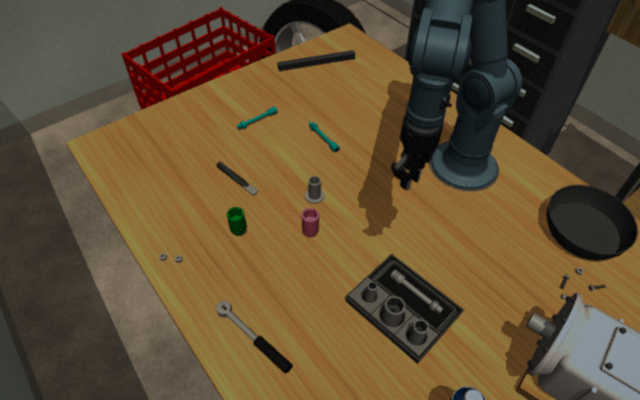

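All three sockets stand in their own wells and the bar lies flat in the bin. In the scene view the bush (314,190), chisel (238,178) and decoys show where they were. The gripper is clear, so I'm handing in.

```bash
python3 -c "
from h import *
sign_off(); print(read_time_s())"
```

```text
the job is handed in; nothing more can be done
the job is handed in; nothing more can be done
```

The deep socket set is back in its tray and the job is handed in, at about 57 s of the 112 s allowed; `sign_off()` gives no verdict. I placed the small socket, then the medium, then the large, each in its own well with the opening up. The extension bar went in last, lengthwise on the floor of the long bin.

**Last checks:** The final wrist, side and scene pictures show the three sockets upright in their wells and the bar flat inside the bin walls. The bush, the chisel and the green, pink and turquoise look-alikes appear where they were. The gripper was open and clear of everything.

**What went wrong:** The first grasp of the bar closed on nothing, and the bar did not move. The stated fingertip length did not match: the tips ended about 4 mm behind the TCP instead of 19 mm ahead. I measured this with a light touch on the bare bench (about 14 N), and the second grasp held.

**Where readings disagreed:** The well positions differed by 3–5 mm between wrist views. I took values in between, and each socket went down without catching the rim.

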